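# Pry the snap-in cover off a terminal box

### The arm

A 7-joint arm with a two-finger parallel gripper is mounted at the origin on the work surface; the furniture and walls round the work are solid. World frame = base frame: x ahead of the robot, y to its left, z up, the work surface at z = 0. Lengths are in m, angles in rad, forces in N, time in s.
With the tool pointing down it reaches from about 0.4 to 0.875 m from the base axis. Payload 19.3 kg.
Tool frame: the origin (TCP) lies midway between the tips of the shut fingers; the grasp point (between the pads) lies 19 mm behind it; z points along the fingers, y is the direction in which the jaws open and shut (so a half turn about z gives the same grasp; the last joint's range is limited). The gripper opens to 85 mm and grips with 20 to 120 N. Pads are 22 mm wide; open, the fingers measure 114 mm over their backs; the gripper's body (76 mm by 85 mm) begins 54 mm behind the grasp point. The pads swing forward as they close: fully open they stand 13 mm farther back than shut.
Start: joints at [1.05, 0.521, -0.036, 1.599, 0.021, 1.021, -0.113], TCP at [0.272, -0.563, 0.211] pointing down, gripper open.
Joint ranges: [-2.91, 2.91], [-0.3, 2.13], [-1.5, 1.42], [0.17, 2.43], [-1.26, 4.41], [0.16, 1.93], [-2.52, 2.52]. Speed limits (rad/s): [1.89, 1.89, 2.39, 2.39, 3.01, 3.01, 3.01].

### API

Orientations are given as [roll, pitch, yaw] about the fixed x, y, z axes, in that order (R = Rz(yaw) Ry(pitch) Rx(roll)).
In Python, from workcell import bot, eyes gives the robot as it stands. The module is installed in compiled form; this text tells all that it offers.
- The arm moves only by the shell command python3 -m jog 'ROWS' [FORCE]. ROWS is JSON, a list of rows, each an object with "delta_pos": the shift along the world's x, y, z in mm, a list of three; "spin": the turn about the world's z in rad; "claw": the closure, from 0 (fully open) to 1 (shut). In form: [{"delta_pos": [tx, ty, tz], "spin": spin, "claw": claw}, ...]. A call has 1 to 8 rows; each row is the pose to reach, as a shift and turn from the pose measured when the call began; what a row does not reach only later rows make up. A row lasts 1/10 s, in which the tool goes at most 50 mm and 8.59 degrees, less where a joint would pass 70% of its speed; a pose out of reach is approached as far as the arm can. A call with a gripper value outside its range is refused whole. The fingers move at their own pace and stop on an object; FORCE is the grip in N (left out, the last holds). Time passes only in rows, so rows that repeat a pose let the fingers close. It gives the time, the measured TCP pose, the force and the opening at its end, in the units of the state.
- bot.observe(): the state, without advancing time (a new reading comes with each control period).
- eyes.grab_frame(name): name is "scene" or "top" or "wrist"; returns the picture (480x640x3 uint8, blue, green, red); there is no depth.
- eyes.camera_params(name): a dict with "fx", "fy", "cx", "cy" (pixels), "origin" and "attitude" of the camera in the world. Camera axes: x right, y up, looking along -z (the intrinsics and any distortion apply to the point x, -y, -z); pixel columns grow to the right and rows downward; lengths in m; the calibration is good to about 2 mm. A picture is of the moment at which its call begins: read the wrist's pose just before it. camera_params takes no time and is no camera call; for the wrist camera it gives the pose at the moment of the call.
- bot.job_done(): hands the job in, once; it reports no verdict.
The state is a dict: "clock": time; "qpos": joint angles; "qd": joint speeds; "joint_efforts": joint torques, N m; "position": TCP position; "tool_rot": TCP orientation; "force": force on the tool from outside, world axes, zero at the start; "moment": the same for the moment, N m; "grip_width": finger opening in m.
Only numpy, scipy, OpenCV 4.12 (cv2) and the standard library are available. Lean on these libraries where they do the work, as an engineer would, in place of code of your own. Each camera call takes 0.05 s, during which the arm holds its last target. There are 200 camera calls.

### The job

Take the flat pry bar, slip its blade steeply down into the notch at the front of the grey terminal box, under the black snap-in cover, and lever the cover up on the sill of the notch until it springs loose. Lay the pry bar back on the blue mat, then lift the loose cover off the box and set it down on the mat as well, right way up and without dropping it. Leave the bottles and the tape roll where they are.

Things in the scene. Friction and masses are not known exactly. Their poses are not given: they have to be found in the camera images.
- term_box: grey steel terminal box bolted to the bench, 124 mm (x) by 82 mm (y), rim 96 mm up; origin at the centre of its underside, z up. Its front, with the notch, looks along its own -x, towards the robot. The cover lies in its open top between 10 mm side walls and 6 mm end walls, only 3 mm proud of the rim, so it offers no grip until it is loose. Two short cable glands stick out of the back.
- notch (a point): pry notch: middle of the sill's inner edge, 6 mm behind the outer front face, 90 mm up. The rim is cut down 6 mm here, 24 mm wide, and so is the cover, to 20 mm behind this point; its underside is 3 mm below this point. A 4 mm blade clears both only steeper than 20 degrees tip-down: at 30 slide it in along the box's +x, 30 mm past this point (40 at most).
- cover: black snap-in cover, a plate 108 mm (x) by 59 mm (y) by 12 mm thick, notched 18 mm deep in its front edge, with four legs 18 mm long below, on which it stands flat; about 0.12 kg. Origin at the centre of the plate's underside (18 mm above the feet), z up, x from front to back end; at the start its axes are the box's, its origin 87 mm above the bench. Low grey ribs mark the back half of its top.
- cover_lip (a point): middle of the line of the plate's lower front edge, 54 mm ahead (-x) of its origin. Spring noses in the side walls, 16 mm behind the notch point, hold this end down with about 20 N; the back end only rests. Bear on the sill, push the handle down: near level, this end is some 6 mm up, springs free and stays up, the cover sloping, front edge about 15 mm above the rim. Grip there, across its width.
- pry_bar: flat pry bar 180 mm long lying on the mat, blade towards its own +x, z up: orange handle 20 mm wide (y), 18 mm high, from x = -90 to +15 mm; steel blade 16 mm wide, 4 mm thick, at half the handle's height, from x = +15 to +90 mm. About 0.14 kg. Origin at the middle of its length on its underside.
- pry_tip (a point): middle of the blade's end, 90 mm ahead of the bar's origin and 9 mm above its underside
- mat: blue mat fixed on the bench, 190 mm (x) by 140 mm (y), 3 mm thick; origin at the centre of its underside, so its top is 3 mm above that. To the right of the box and beyond the mat stands a fixed open carton 270 mm high (y below 0.19 m, x above 0.46 m), another, 210 mm high, before the robot (y below -0.03 m, x below 0.39 m): keep clear of both
- glue_bottle: white glue bottle with a pointed cap, 37 mm across, 81 mm high, standing; origin under its centre. Leave it alone.
- tape_roll: roll of red tape lying flat, 60 mm across, 16 mm high; origin under its centre. Leave it alone.
- pill_bottle: small white bottle, 39 mm across, 52 mm high, standing; origin under its centre. Leave it alone.

How it is judged:
On the way, in this order (a step that is already met when the one before it is completed fails the run):
1. the bar levers: it bears on the box and on the cover, which is still held, at once (contact force between pry_bar and cover above 2 N and contact force between pry_bar and term_box above 2 N and z of cover_lip in the frame of term_box below 0.096 m), for 0.02 s.
2. the cover has sprung loose (its front edge more than 10 mm up) with the blade in the notch and no finger on the cover (z of cover_lip in the frame of term_box above 0.097 m and x of pry_tip in the frame of term_box above -0.052 m and y of pry_tip in the frame of term_box between -0.012 and 0.012 m and contact force between the fingers and cover below 0.1 N), for 0.1 s.
3. the pry bar lies on the mat again, let go, while the cover is still on the box (contact force between pry_bar and the fingers below 0.05 N and z of pry_bar in the frame of mat below 0.026 m and horizontal distance between cover and term_box below 0.03 m and x of pry_bar in the frame of mat between -0.09 and 0.09 m and y of pry_bar in the frame of mat between -0.07 and 0.07 m), for 0.1 s.
4. the cover is lifted clear of the box (z of cover in the frame of term_box above 0.118 m), for 0.05 s.
At the end, for the whole second after the job is handed in: the cover stands right way up on the mat (middle within 85 mm along and 60 mm across of the mat's centre, tilt under 0.2 rad, origin 12 to 28 mm above the mat's underside), the pry bar lies on the mat (middle within 90 mm along, 70 mm across, origin under 26 mm up), both at rest (x of cover in the frame of mat between -0.085 and 0.085 m and y of cover in the frame of mat between -0.06 and 0.06 m and z of cover in the frame of mat between 0.012 and 0.028 m and angle between cover's own z axis and vertical below 0.2 rad and x of pry_bar in the frame of mat between -0.09 and 0.09 m and y of pry_bar in the frame of mat between -0.07 and 0.07 m and z of pry_bar in the frame of mat below 0.026 m and linear speed of each of cover, pry_bar below 0.02 m/s); the robot touches nothing.
It fails at once if a bottle or the tape roll is moved more than 25 mm (distance of any of glue_bottle, tape_roll, pill_bottle from where it was at the start of the episode above 0.025 m).
It fails at once if the cover is dropped (falling faster than 0.7 m/s with no finger on it) (linear speed of cover above 0.7 m/s and contact force between the fingers and cover below 0.05 N).
It also fails if it takes over 70 s, if anything falls off the work surface, if the arm or the gripper's body presses on something with over 40 N, if the wrist force passes 120 N, or if a joint passes its speed limit or range.

## Working session

There is one attempt and no reset: what is moved stays moved. The work goes in short steps, Python scripts to look and compute and a shell command to move; the robot and the scene stay as the last step left them, time stands still between calls to the robot, and variables do not carry over. Pictures are saved under pics/ and viewed, about 8 in all and at most 12, crops included, and the job is handed in when it is done.

```bash
mkdir -p pics; ls
python3 - <<'E'
from workcell import bot, eyes
import cv2
print(bot.observe())
for n in ("scene","top","wrist"):
    print(n,eyes.camera_params(n))
    cv2.imwrite(f"pics/{n}0.png",eyes.grab_frame(n))
E
```

```text
pics
{'clock': 0.0, 'qpos': array([ 1.04982131,  0.5220122 , -0.03632318,  1.59999508,  0.02119891,
        1.02107561, -0.11280186]), 'qd': array([ 0.00146255, -0.00185433, -0.00013572,  0.00025098, -0.00107721,
       -0.00044084, -0.00103046]), 'joint_efforts': array([ 1.84137796e-03, -9.27096248e+01,  1.98042780e+00, -3.69940639e+01,
        1.78422761e-02,  8.24717368e-03,  4.46626484e-05]), 'position': array([ 0.27210233, -0.56227264,  0.21043154]), 'tool_rot': array([-3.14049017e+00,  7.89970993e-05,  4.50758768e-01]), 'force': array([ 0.01428308, -1.05010438, -0.54880991]), 'moment': array([ 0.02100132,  0.01591556, -0.01816189]), 'grip_width': 0.08517550643567377}
scene {'fx': 502.2591934265739, 'fy': 502.2591934265739, 'cx': 315.12699210806545, 'cy': 239.08706182476604, 'origin': array([0.09902596, 0.00629471, 0.82436841]), 'attitude': array([ 0.52895852,  0.00828566, -1.17403861])}
top {'fx': 476.1169909049333, 'fy': 476.1169909049333, 'cx': 314.4364401136616, 'cy': 245.51180162680922, 'origin': array([0.38505416, 0.20434834, 0.91660419]), 'attitude': array([ 0.10295277, -0.02534891, -1.59605867])}
wrist {'fx': 369.05321838408935, 'fy': 369.05321838408935, 'cx': 324.50296851093066, 'cy': 244.00023997554513, 'origin': array([ 0.33499068, -0.53248097,  0.37194982]), 'attitude': array([-0.27794049,  0.00243016, -1.11912933])}
```

View pics/scene0.png

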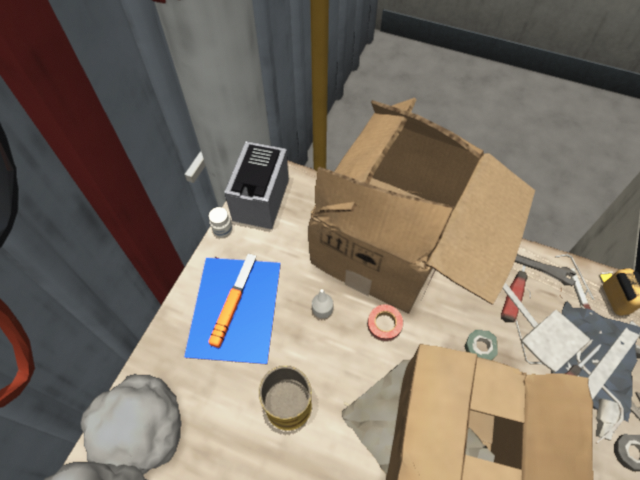

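View pics/top0.png

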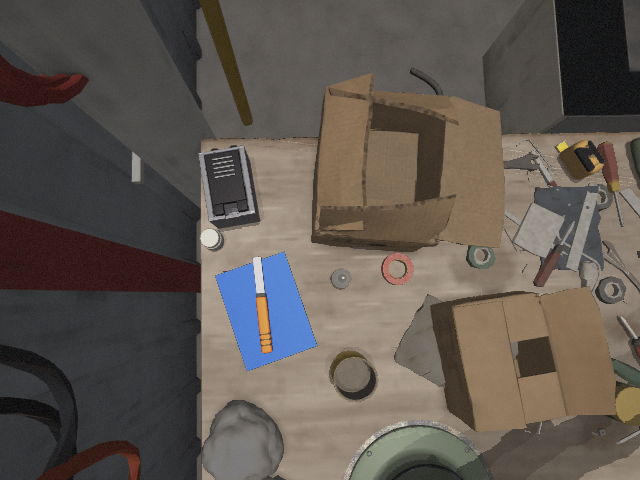

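```bash
cat > h.py <<'E'
import numpy as np, cv2
from scipy.spatial.transform import Rotation as R
from workcell import bot, eyes
def ray(p,uv):
    d=np.array([(uv[0]-p['cx'])/p['fx'],-(uv[1]-p['cy'])/p['fy'],-1.])
    return np.array(p['origin']),R.from_euler('xyz',p['attitude']).as_matrix()@d
def at_z(p,uv,z):
    o,d=ray(p,uv); return o+d*(z-o[2])/d[2]
def proj(p,X):
    c=R.from_euler('xyz',p['attitude']).as_matrix().T@(np.asarray(X,float)-p['origin'])
    return np.array([p['cx']+p['fx']*c[0]/-c[2],p['cy']-p['fy']*c[1]/-c[2]])
E
python3 - <<'E'
import cv2,numpy as np
a=cv2.imread('pics/top0.png')[130:380,190:330]; b=cv2.imread('pics/scene0.png')[130:380,175:295]
f=lambda i:cv2.resize(i,None,fx=3 if 0 else 2.4,fy=2.4,interpolation=cv2.INTER_CUBIC)
cv2.imwrite('pics/c1.png',np.hstack([f(a),f(b)]))
from h import *
p=eyes.camera_params('top')
im=cv2.imread('pics/top0.png'); hsv=cv2.cvtColor(im,cv2.COLOR_BGR2HSV)
blue=cv2.inRange(hsv,(100,150,80),(125,255,255)); org=cv2.inRange(hsv,(8,150,120),(20,255,255))
org[:250]=0;org[:,330:]=0;org[360:]=0
for n,m,z in(("mat",blue,.003),("or",org,.015)):
    c=max(cv2.findContours(m,0,1)[0],key=cv2.contourArea); box=cv2.boxPoints(cv2.minAreaRect(c))
    W=np.array([at_z(p,u,z) for u in box]); print(n,box.round(1).tolist(),W.round(4).tolist(),W.mean(0).round(4),np.linalg.norm(np.diff(W,axis=0),axis=1).round(4))
E
```

```text
mat [[215.0, 275.0], [277.70001220703125, 254.10000610351562], [309.5, 349.5], [246.8000030517578, 370.3999938964844]] [[0.4266, 0.3699, 0.003], [0.4639, 0.2499, 0.003], [0.2819, 0.1931, 0.003], [0.2467, 0.3114, 0.003]] [0.3548 0.2811 0.003 ] [0.1257 0.1906 0.1234]
or [[255.5, 297.29998779296875], [265.6000061035156, 296.20001220703125], [271.70001220703125, 351.5], [261.6000061035156, 352.6000061035156]] [[0.3825, 0.2923, 0.015], [0.3841, 0.2734, 0.015], [0.2816, 0.2635, 0.015], [0.2801, 0.2822, 0.015]] [0.3321 0.2778 0.015 ] [0.019  0.1029 0.0188]
```

View pics/c1.png

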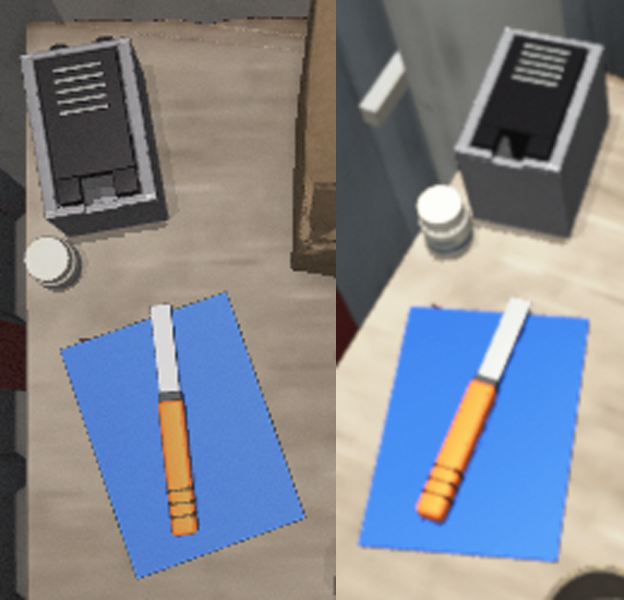

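Run:
```python
from h import *
p=eyes.camera_params('top'); s=eyes.camera_params('scene')
T=lambda c,z:at_z(p,(c[0]/2.4+190,c[1]/2.4+130),z)
S=lambda c,z:at_z(s,((c[0]-336)/2.4+175,c[1]/2.4+130),z)
def fit(W,L,B): # order: back-left, back-right, front-right, front-left
    M=np.array([[L/2,B/2],[L/2,-B/2],[-L/2,-B/2],[-L/2,B/2]]); W=np.array(W)[:,:2]
    c=W.mean(0);H=M.T@(W-c);a=np.arctan2(H[0,1]-H[1,0],H[0,0]+H[1,1]);Rm=np.array([[np.cos(a),-np.sin(a)],[np.sin(a),np.cos(a)]])
    return c.round(4),round(a,4),((W-c)-M@Rm.T).round(4).tolist()
print('boxT',fit([T(c,.096) for c in[(22,57),(128,38),(157,205),(46,220)]],.124,.082))
print('boxS',fit([S(c,.096) for c in[(505,29),(605,45),(556,172),(456,151)]],.124,.082))
print('matT',fit([T(c,.003) for c in[(60,350),(226,292),(305,517),(137,578)]],.19,.14))
print('matS',fit([S(c,.003) for c in[(412,307),(589,319),(558,562),(359,546)]],.19,.14))
print('notchT',T((101,203),.090),'S',S((512,165),.09))
print('barT tip',T((161,306),.014),'tail',T((185,535),.021),T((172,397),.02))
print('barS tip',S((519,300),.014),'tail',S((433,518),.021),S((484,380),.02))
for n,c,z in(('pill',(50,262),.052),('glue',(341,278),0),('tape',(398,268),.016)):
    print(n,T(c,z) if n=='pill' else at_z(p,c,z))
```

```text
boxT (array([0.581, 0.332]), np.float64(0.1463), [[-0.0004, -0.0017], [0.0006, 0.002], [-0.0014, 0.0004], [0.0012, -0.0007]])
boxS (array([0.5822, 0.3319]), np.float64(0.1532), [[-0.0018, -0.001], [0.0008, 0.0001], [-0.0001, 0.0026], [0.0012, -0.0017]])
matT (array([0.3571, 0.2742]), np.float64(0.3168), [[-0.0005, -0.0004], [-0.0009, 0.0001], [0.0005, 0.0005], [0.0009, -0.0002]])
matS (array([0.3564, 0.2739]), np.float64(0.3146), [[-0.0002, -0.0012], [-0.0006, 0.0009], [0.0002, 0.0004], [0.0005, -0.0001]])
notchT [0.52758678 0.32398988 0.09      ] S [0.52387723 0.31976576 0.09      ]
barT tip [0.45735426 0.28842393 0.014     ] tail [0.27994242 0.2716659  0.021     ] [0.38564574 0.2802453  0.02      ]
barS tip [0.4572691  0.29090955 0.014     ] tail [0.27843801 0.26715714 0.021     ] [0.38501421 0.28281564 0.02      ]
pill [0.48969437 0.36831119 0.052     ]
glue [0.41515163 0.12916758 0.        ]
tape [0.43095297 0.02135182 0.016     ]
```

```bash
python3 -m jog '[{"delta_pos":[10,0,50],"spin":0.14,"claw":0},{"delta_pos":[25,5,95],"spin":0.28,"claw":0},{"delta_pos":[45,20,135],"spin":0.42,"claw":0},{"delta_pos":[70,40,170],"spin":0.56,"claw":0},{"delta_pos":[95,70,190],"spin":0.70,"claw":0},{"delta_pos":[120,110,200],"spin":0.84,"claw":0},{"delta_pos":[140,150,205],"spin":0.98,"claw":0},{"delta_pos":[155,190,210],"spin":1.12,"claw":0}]' 20
```

```text
clock: 0.95
position: [0.4281, -0.3704, 0.4206]
tool_rot: [-3.141, -0.0, 1.577]
force: [0.7, -0.1, -0.5]
grip_width: 0.0852
```

```bash
python3 -m jog '[{"delta_pos":[15,45,0],"spin":0.14,"claw":0},{"delta_pos":[28,90,0],"spin":0.28,"claw":0},{"delta_pos":[38,135,0],"spin":0.42,"claw":0},{"delta_pos":[45,180,0],"spin":0.56,"claw":0},{"delta_pos":[50,225,0],"spin":0.70,"claw":0},{"delta_pos":[50,270,0],"spin":0.84,"claw":0},{"delta_pos":[45,315,0],"spin":0.98,"claw":0},{"delta_pos":[35,360,0],"spin":1.12,"claw":0}]' && python3 -m jog '[{"delta_pos":[-10,45,0],"spin":0.14,"claw":0},{"delta_pos":[-25,90,0],"spin":0.28,"claw":0},{"delta_pos":[-40,135,0],"spin":0.42,"claw":0},{"delta_pos":[-60,180,-20],"spin":0.545,"claw":0},{"delta_pos":[-85,220,-40],"spin":0.545,"claw":0},{"delta_pos":[-110,250,-70],"spin":0.545,"claw":0},{"delta_pos":[-130,270,-110],"spin":0.545,"claw":0},{"delta_pos":[-150,280,-150],"spin":0.545,"claw":0}]'; python3 -c "
from workcell import bot;o=bot.observe();print(o['qpos'],o['position'],o['tool_rot'],o['force'])"
```

```text
clock: 1.75
position: [0.4627, -0.0086, 0.4204]
tool_rot: [-3.141, -0.0, 2.703]
force: [1.7, -0.2, 0.5]
grip_width: 0.0853
clock: 2.55
position: [0.3114, 0.2729, 0.2694]
tool_rot: [3.141, 0.001, -3.034]
force: [1.1, 0.7, -1.2]
grip_width: 0.0857
[ 0.04531432  0.21225832 -1.02971021  2.00322245  0.21177334  1.03710838
  0.59572021] [0.31144711 0.27294297 0.26939824] [ 3.14135185e+00  7.24701882e-04 -3.03352825e+00] [ 1.12346798  0.73503546 -1.19058977]
```

Run:
```python
from h import *
p=eyes.camera_params('wrist'); im=eyes.grab_frame('wrist'); cv2.imwrite('pics/w1.png',im)
hsv=cv2.cvtColor(im,cv2.COLOR_BGR2HSV); m=cv2.inRange(hsv,(8,150,100),(20,255,255))
c=max(cv2.findContours(m,0,1)[0],key=cv2.contourArea); box=cv2.boxPoints(cv2.minAreaRect(c))
W=np.array([at_z(p,u,.017) for u in box]); print(box.round(),W.round(4).tolist(),W.mean(0).round(4),np.linalg.norm(np.diff(W,axis=0),axis=1).round(4))
print(p['origin'])
```

```text
[[322. 174.]
 [337. 174.]
 [337. 186.]
 [322. 186.]] [[0.2798, 0.267, 0.017], [0.278, 0.2835, 0.017], [0.2912, 0.285, 0.017], [0.293, 0.2684, 0.017]] [0.2855 0.276  0.017 ] [0.0166 0.0132 0.0167]
[0.24245116 0.26507358 0.43080833]
```

View pics/w1.png

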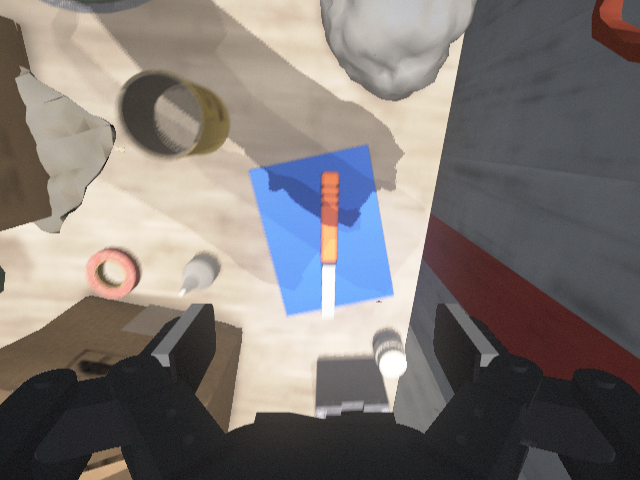

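Run:
```python
from h import *
p=eyes.camera_params('wrist')
for u,z in (((330,173),.02),((329.5,263),.02),((328,317),.014)): print(at_z(p,u,z).round(4))
for u in ((317,398),(388,405)): print(at_z(p,u,.096).round(4))
```

```text
[0.2713 0.2731 0.02  ]
[0.3734 0.2843 0.02  ]
[0.4448 0.2908 0.014 ]
[0.4979 0.2846 0.096 ]
[0.4981 0.36   0.096 ]
```

```bash
python3 -m jog '[{"delta_pos":[-6,1,-50],"spin":0,"claw":0},{"delta_pos":[-6,1,-100],"spin":0,"claw":0},{"delta_pos":[-6,1,-150],"spin":0,"claw":0},{"delta_pos":[-6,1,-195],"spin":0,"claw":0.2},{"delta_pos":[-6,1,-230],"spin":0,"claw":0.3},{"delta_pos":[-6,1,-250],"spin":0,"claw":0.3},{"delta_pos":[-6,1,-262],"spin":0,"claw":0.3},{"delta_pos":[-6,1,-262],"spin":0,"claw":0.3}]' && python3 -m jog '[{"delta_pos":[0,0,0],"spin":0,"claw":1},{"delta_pos":[0,0,0],"spin":0,"claw":1},{"delta_pos":[0,0,0],"spin":0,"claw":1},{"delta_pos":[0,0,0],"spin":0,"claw":1},{"delta_pos":[0,0,0],"spin":0,"claw":1},{"delta_pos":[0,0,0],"spin":0,"claw":1}]' 20
```

```text
clock: 3.4
position: [0.3002, 0.2722, 0.0009]
tool_rot: [-3.137, -0.008, -3.03]
force: [0.1, 0.0, 1.0]
grip_width: 0.0601
clock: 4.0
position: [0.3004, 0.2722, 0.001]
tool_rot: [-3.137, -0.007, -3.031]
force: [-0.1, 0.4, 0.3]
grip_width: 0.0001
```

Run:
```python
from h import *
a=eyes.grab_frame('scene');b=eyes.grab_frame('top')
print(bot.observe()['position'],bot.observe()['qpos'])
cv2.imwrite('pics/s2.png',np.hstack([cv2.resize(a[200:400,140:320],None,fx=2.2,fy=2.2),cv2.resize(b[200:400,170:350],None,fx=2.2,fy=2.2)]))
```

```text
[0.30030945 0.27220812 0.00092975] [-0.40584097  0.66265682 -0.60770683  2.26625971  0.87778333  0.4710558
 -0.04929053]
```

View pics/s2.png

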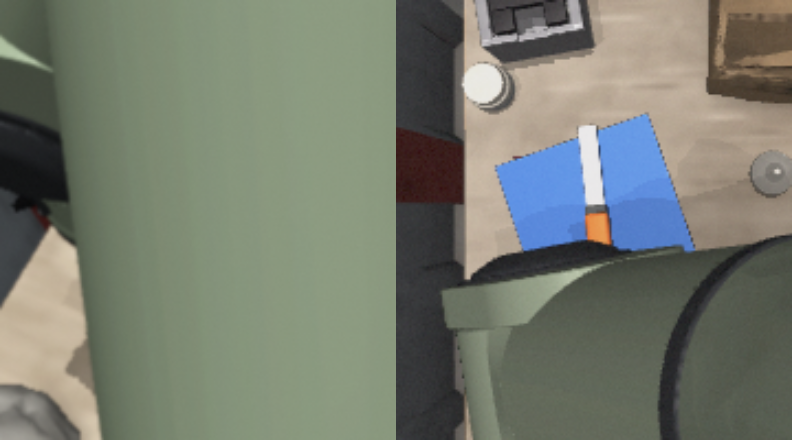

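Run:
```python
from h import *
p=eyes.camera_params('wrist'); im=eyes.grab_frame('wrist'); cv2.imwrite('pics/w2.png',im)
o=bot.observe();print(p['origin'],p['attitude'],o['position'],proj(p,o['position']))
b=[.368,.2795,.012]
for X in ([.279,.270,.021],[.384,.2815,.021],[.457,.2895,.014]): print(proj(p,X))
```

```text
[0.23260097 0.26503275 0.1629068 ] [-0.26929195  0.00324215  1.68284713] [0.30027171 0.27218493 0.0008922 ] [324.64253048 291.62422202]
[325.01745821 261.87699326]
[324.28475542 470.97209718]
[323.9683839  566.61090412]
```

View pics/w2.png

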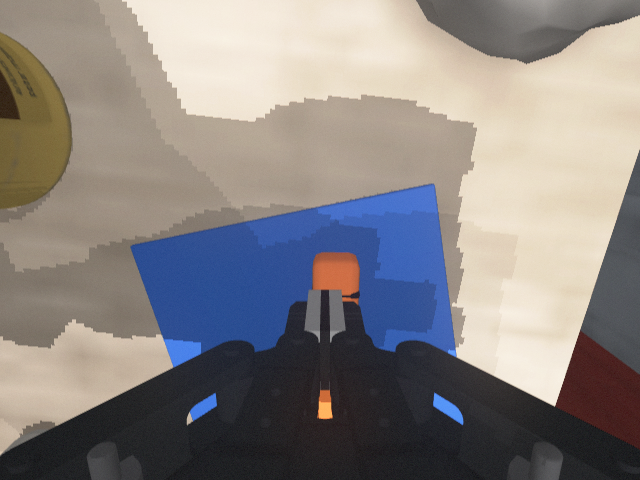

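Run:
```python
from h import *
from scipy.optimize import least_squares as ls
p=eyes.camera_params('wrist')
X=[[.245,.311,.003],[.2884,.178,.003],[.2790,.2695,.021]]
U=[(434,184),(132,245),(336,253)]
def f(d):
    q=dict(p);q['origin']=p['origin']+d[:3];q['attitude']=p['attitude']+(d[3:] if len(d)>3 else 0)
    return np.ravel([proj(q,x)-u for x,u in zip(X,U)])
print(f(np.zeros(3)).round(1))
r=ls(f,np.zeros(3));print(r.x.round(4),r.fun.round(1))
X=X[:2];U=U[:2];r=ls(f,np.zeros(3));print(r.x.round(4),r.fun.round(1))
o=bot.observe();print(o['position'],o['force'],o['moment'],o['joint_efforts'].round(1))
```

```text
[ -5.2   0.4 -11.8   2.3 -12.2   8.8]
[ 0.0011 -0.0039  0.0044] [ 1.2 -2.4  1.7 -1.8 -2.6  3.9]
[ 0.0002 -0.0033  0.0039] [-0.1 -0.3  0.1  0.3]
[0.30027171 0.27218493 0.0008922 ] [-0.02711448 -0.12697826 -0.00845944] [ 0.03205195 -0.03954659  0.01415418] [  0.1 -75.6  -8.9 -12.2  -0.    0.    0. ]
```

```bash
python3 -m jog '[{"delta_pos":[0,0,0],"spin":0,"claw":1},{"delta_pos":[0,0,6],"spin":0,"claw":1},{"delta_pos":[0,0,12],"spin":0,"claw":1},{"delta_pos":[0,0,12],"spin":0,"claw":1}]';  python3 -m jog '[{"delta_pos":[0,0,0],"spin":0,"claw":0.6},{"delta_pos":[0,0,0],"spin":0,"claw":0.6},{"delta_pos":[0,0,0],"spin":0,"claw":0.6},{"delta_pos":[0,0,0],"spin":0,"claw":0.6}]';python3 - <<'E'
from h import *
p=eyes.camera_params('wrist'); im=eyes.grab_frame('wrist'); cv2.imwrite('pics/w3.png',cv2.resize(im[200:480,160:520],None,fx=2,fy=2))
E
```

```text
clock: 4.55
position: [0.3006, 0.2725, 0.0137]
tool_rot: [-3.138, -0.007, -3.031]
force: [-0.1, 0.3, -0.3]
grip_width: 0.0003
clock: 4.95
position: [0.3005, 0.2724, 0.0136]
tool_rot: [-3.138, -0.007, -3.031]
force: [-0.2, 0.1, -1.3]
grip_width: 0.0344
```

View pics/w3.png

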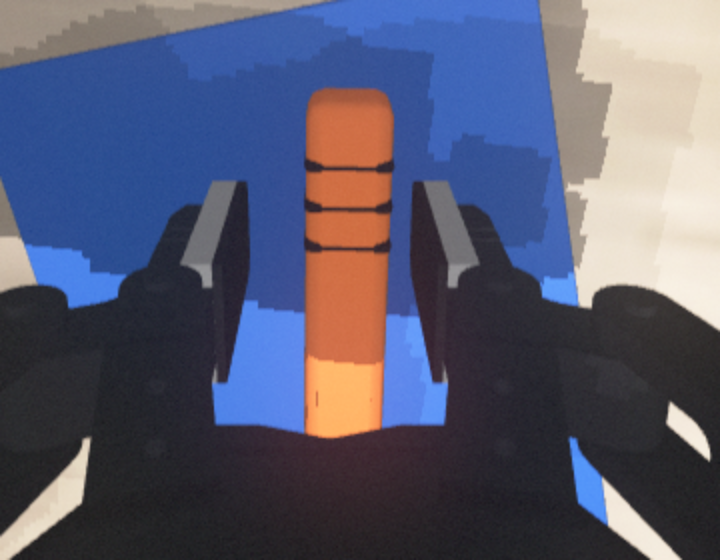

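```bash
python3 -m jog '[{"delta_pos":[0,0,-8],"spin":0,"claw":0.6},{"delta_pos":[0,0,-16],"spin":0,"claw":0.6},{"delta_pos":[0,0,-22],"spin":0,"claw":0.6},{"delta_pos":[0,0,-27],"spin":0,"claw":0.6},{"delta_pos":[0,0,-27],"spin":0,"claw":0.6}]';python3 - <<'E'
from h import *
p=eyes.camera_params('wrist'); im=eyes.grab_frame('wrist'); cv2.imwrite('pics/w4.png',cv2.resize(im[220:460,220:440],None,fx=1.5,fy=1.5))
o=bot.observe();print(o['position'],o['qpos'],o['joint_efforts'])
E
```

```text
clock: 5.5
position: [0.3001, 0.2723, -0.0141]
tool_rot: [-3.137, -0.008, -3.03]
force: [-0.2, 0.9, 0.1]
grip_width: 0.0345
[ 0.30020176  0.27236074 -0.01373436] [-0.43851845  0.68960901 -0.56619834  2.26965005  0.9290092   0.43733576
 -0.09616273] [ -0.52988257 -75.93002558  -7.83468783 -10.49235195   0.2942024
  -0.1634683   -0.28525125]
```

View pics/w4.png

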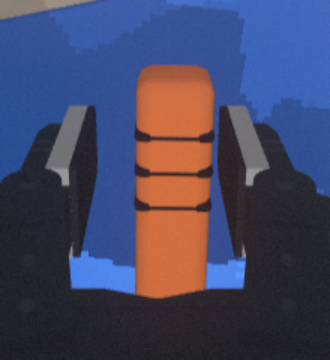

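```bash
python3 -m jog '[{"delta_pos":[0,0,0],"spin":0,"claw":1},{"delta_pos":[0,0,0],"spin":0,"claw":1},{"delta_pos":[0,0,0],"spin":0,"claw":1},{"delta_pos":[0,0,0],"spin":0,"claw":1}]' 20;python3 -m jog '[{"delta_pos":[0,0,15],"spin":0,"claw":1},{"delta_pos":[0,0,40],"spin":0,"claw":1},{"delta_pos":[0,0,80],"spin":0,"claw":1},{"delta_pos":[0,0,120],"spin":0,"claw":1},{"delta_pos":[0,0,120],"spin":0,"claw":1}]';python3 - <<'E'
from h import *
b=eyes.grab_frame('top');a=eyes.grab_frame('wrist')
o=bot.observe();print(o['force'],o['moment'],o['position'])
cv2.imwrite('pics/t5.png',np.hstack([cv2.resize(b[200:400,170:350],None,fx=1.8,fy=1.8),cv2.resize(a,None,fx=.75,fy=.75)]))
E
```

```text
clock: 5.95
position: [0.3003, 0.2725, -0.0135]
tool_rot: [-3.138, -0.007, -3.03]
force: [-1.0, 0.1, 4.1]
grip_width: 0.0195
clock: 6.45
position: [0.3017, 0.2735, 0.1099]
tool_rot: [-3.14, -0.003, -3.031]
force: [0.5, 0.0, -1.1]
grip_width: 0.0195
[-0.40140721 -0.11917928 -2.17444932] [ 0.02696001  0.04732857 -0.04213163] [0.3009858  0.27216258 0.10681102]
```

View pics/t5.png

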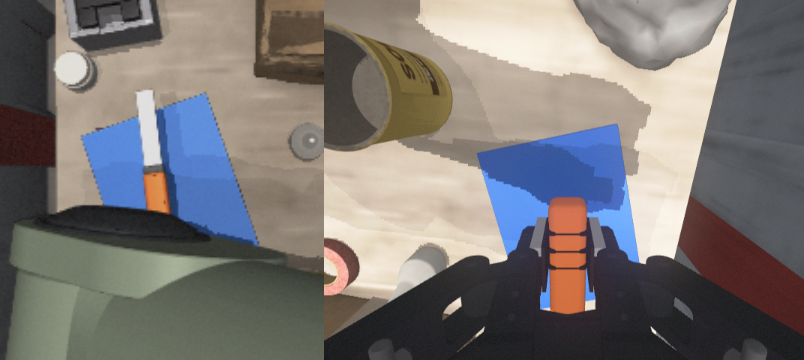

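```bash
cat >> h.py <<'E'
def blade(save=None):
    b=eyes.grab_frame('top')
    if save: cv2.imwrite(save,b)
    hsv=cv2.cvtColor(b,cv2.COLOR_BGR2HSV); m=cv2.inRange(hsv,(0,0,170),(180,40,255)); m[:, :226]=0; m[:,300:]=0; m[:120]=0;m[330:]=0
    c=max(cv2.findContours(m,0,1)[0],key=cv2.contourArea); r=cv2.minAreaRect(c); bp=cv2.boxPoints(r); bp=bp[np.argsort(bp[:,1])]
    return bp[:2].mean(0),bp[2:].mean(0),r[1],cv2.contourArea(c)
E
cat > tip.py <<'E'
from h import *
import sys
p=eyes.camera_params('top'); o=bot.observe(); g=o['position']+[.003,-.0035*0,0]
gz=o['position'][2]+.0135+.012   # height of bar axis at the grip
t,e,s,a=blade(sys.argv[1] if len(sys.argv)>1 else None)
print('tip px',t.round(1),'root px',e.round(1),np.round(s,1),a,'grip axis z',round(gz,4),o['position'].round(4),'w',o['grip_width'],'F',o['force'].round(1))
L=.156
for th in range(-10,61,10):
    q=np.deg2rad(th); z=gz-L*np.sin(q); X=at_z(p,t,z); Y=at_z(p,e,gz-.081*np.sin(q)); print(th,'tip',X.round(4),'dist',round(np.hypot(*(X-g)[:2]),4),'need',round(L*np.cos(q),4),'root dist',round(np.hypot(*(Y-g)[:2]),4),'need',round(.081*np.cos(q),4))
E
python3 tip.py; python3 -m jog '[{"delta_pos":[0,0,-20],"spin":0,"claw":1},{"delta_pos":[0,0,-40],"spin":0,"claw":1},{"delta_pos":[0,0,-40],"spin":0,"claw":0.81},{"delta_pos":[0,0,-40],"spin":0,"claw":0.8},{"delta_pos":[0,0,-40],"spin":0,"claw":0.8}]' ; python3 tip.py
```

```text
tip px [250.4 250.5] root px [256.1 291.5] [41.4  9.9] 342.0 grip axis z 0.1323 [0.301  0.2722 0.1068] w 0.019100361766023352 F [-0.4 -0.1 -2.2]
-10 tip [0.4571 0.2854 0.1594] dist 0.1537 need 0.1536 root dist 0.0882 need 0.0798
0 tip [0.4597 0.2883 0.1323] dist 0.1565 need 0.156 root dist 0.0884 need 0.081
10 tip [0.4623 0.2912 0.1052] dist 0.1594 need 0.1536 root dist 0.0887 need 0.0798
20 tip [0.4648 0.294  0.079 ] dist 0.1623 need 0.1466 root dist 0.089 need 0.0761
30 tip [0.4671 0.2966 0.0543] dist 0.165 need 0.1351 root dist 0.0892 need 0.0701
40 tip [0.4692 0.299  0.032 ] dist 0.1674 need 0.1195 root dist 0.0895 need 0.062
50 tip [0.4711 0.3011 0.0128] dist 0.1696 need 0.1003 root dist 0.0897 need 0.0521
60 tip [ 0.4726  0.3027 -0.0028] dist 0.1713 need 0.078 root dist 0.0899 need 0.0405
clock: 7.1
position: [0.3004, 0.2722, 0.0664]
tool_rot: [-3.137, -0.007, -3.031]
force: [-0.3, -0.3, -1.0]
grip_width: 0.0196
tip px [252.9 253. ] root px [257.6 292. ] [39.3  9.7] 307.0 grip axis z 0.0919 [0.3004 0.2722 0.0664] w 0.019563738790786628 F [-0.3 -0.3 -1. ]
-10 tip [0.4566 0.2855 0.119 ] dist 0.1538 need 0.1536 root dist 0.0884 need 0.0798
0 tip [0.4591 0.2883 0.0919] dist 0.1565 need 0.156 root dist 0.0886 need 0.081
10 tip [0.4615 0.2911 0.0648] dist 0.1592 need 0.1536 root dist 0.0888 need 0.0798
20 tip [0.4639 0.2937 0.0386] dist 0.1619 need 0.1466 root dist 0.0891 need 0.0761
30 tip [0.4661 0.2962 0.0139] dist 0.1645 need 0.1351 root dist 0.0894 need 0.0701
40 tip [ 0.4681  0.2985 -0.0083] dist 0.1668 need 0.1195 root dist 0.0896 need 0.062
50 tip [ 0.4698  0.3005 -0.0276] dist 0.1688 need 0.1003 root dist 0.0898 need 0.0521
60 tip [ 0.4712  0.3021 -0.0432] dist 0.1705 need 0.078 root dist 0.09 need 0.0405
```

```bash
sed -i 's/range(-10,61,10)/range(0,41,10)/' tip.py
python3 -m jog '[{"delta_pos":[0,0,-3],"spin":0,"claw":0.785},{"delta_pos":[0,0,-3],"spin":0,"claw":0.785}]' ; python3 tip.py|head -1;python3 -m jog '[{"delta_pos":[0,0,0],"spin":0,"claw":0.778},{"delta_pos":[0,0,0],"spin":0,"claw":0.778}]' ; python3 tip.py|head -1
```

```text
clock: 7.35
position: [0.3008, 0.2722, 0.0636]
tool_rot: [-3.137, -0.006, -3.031]
force: [-0.4, -0.9, -1.7]
grip_width: 0.0195
tip px [253.1 252.9] root px [257.8 291.8] [39.2  9.7] 305.0 grip axis z 0.0891 [0.3008 0.2722 0.0636] w 0.01952361585684063 F [-0.4 -0.9 -1.7]
clock: 7.6
position: [0.3008, 0.2721, 0.0638]
tool_rot: [-3.137, -0.006, -3.031]
force: [0.4, -0.6, -2.2]
grip_width: 0.0195
tip px [253.  252.9] root px [257.9 291.8] [39.2  9.6] 304.5 grip axis z 0.0893 [0.3008 0.2721 0.0638] w 0.019519154914715328 F [ 0.4 -0.6 -2.2]
```

Still level; loosen in finer steps.

```bash
python3 -m jog '[{"delta_pos":[0,0,0],"spin":0,"claw":0.774},{"delta_pos":[0,0,0],"spin":0,"claw":0.774}]'|grep grip ; python3 tip.py|head -1;python3 -m jog '[{"delta_pos":[0,0,0],"spin":0,"claw":0.771},{"delta_pos":[0,0,0],"spin":0,"claw":0.771}]' |grep grip; python3 tip.py|head -1;python3 -m jog '[{"delta_pos":[0,0,0],"spin":0,"claw":0.768},{"delta_pos":[0,0,0],"spin":0,"claw":0.768}]' |grep grip; python3 tip.py|head -1
```

```text
grip_width: 0.019
tip px [253.  252.9] root px [257.9 291.8] [39.2  9.6] 305.5 grip axis z 0.0893 [0.3008 0.2721 0.0638] w 0.019042473407296964 F [ 0.2  0.6 -1.2]
grip_width: 0.0196
tip px [253.  252.9] root px [257.8 291.8] [39.2  9.7] 306.5 grip axis z 0.0893 [0.3008 0.2722 0.0638] w 0.019625137861579187 F [ 0.1 -0.5 -1.7]
grip_width: 0.02
tip px [256.2 258.4] root px [260.1 293.9] [35.7  8.6] 255.0 grip axis z 0.0893 [0.3008 0.2721 0.0638] w 0.019960995422510393 F [ 0.1  0.7 -1.6]
```

```bash
python3 tip.py; python3 -m jog '[{"delta_pos":[0,0,0],"spin":0,"claw":0.768},{"delta_pos":[0,0,0],"spin":0,"claw":0.768},{"delta_pos":[0,0,0],"spin":0,"claw":0.768}]'|grep grip ; python3 tip.py
```

```text
tip px [260. 268.] root px [260. 293.] [25.  8.] 169.5 grip axis z 0.0893 [0.3008 0.2722 0.0638] w 0.019643960594838975 F [ 0.3 -1.3 -1.5]
0 tip [0.433  0.2766 0.0893] dist 0.1292 need 0.156 root dist 0.0862 need 0.081
10 tip [0.4345 0.279  0.0622] dist 0.1309 need 0.1536 root dist 0.0863 need 0.0798
20 tip [0.436  0.2813 0.0359] dist 0.1326 need 0.1466 root dist 0.0865 need 0.0761
30 tip [0.4375 0.2834 0.0113] dist 0.1342 need 0.1351 root dist 0.0867 need 0.0701
40 tip [ 0.4388  0.2854 -0.011 ] dist 0.1356 need 0.1195 root dist 0.0869 need 0.062
grip_width: 0.0197
tip px [259.7 270. ] root px [261.1 293.1] [23.1  8.1] 151.5 grip axis z 0.0893 [0.3008 0.2722 0.0638] w 0.019672889095789584 F [ 0.1 -0.3 -0.5]
0 tip [0.4295 0.2772 0.0893] dist 0.1258 need 0.156 root dist 0.086 need 0.081
10 tip [0.4309 0.2796 0.0622] dist 0.1274 need 0.1536 root dist 0.0861 need 0.0798
20 tip [0.4323 0.2819 0.0359] dist 0.1289 need 0.1466 root dist 0.0862 need 0.0761
30 tip [0.4337 0.2841 0.0113] dist 0.1304 need 0.1351 root dist 0.0864 need 0.0701
40 tip [ 0.4348  0.286  -0.011 ] dist 0.1318 need 0.1195 root dist 0.0865 need 0.062
```

```bash
python3 -m jog '[{"delta_pos":[0,0,0],"spin":0,"claw":1},{"delta_pos":[0,0,0],"spin":0,"claw":1},{"delta_pos":[0,0,30],"spin":0,"claw":1},{"delta_pos":[0,0,60],"spin":0.02,"claw":1},{"delta_pos":[0,0,90],"spin":0.04,"claw":1},{"delta_pos":[25,10,124],"spin":0.04,"claw":1},{"delta_pos":[55,22,124],"spin":0.04,"claw":1},{"delta_pos":[73,30,124],"spin":0.04,"claw":1}]' 40; python3 -m jog '[{"delta_pos":[0,0,0],"spin":0,"claw":1},{"delta_pos":[0,0,0],"spin":0,"claw":1}]'; python3 tip.py pics/t6.png
```

```text
clock: 9.6
position: [0.3762, 0.3025, 0.1886]
tool_rot: [-3.138, -0.004, -2.993]
force: [-0.1, -0.7, -2.3]
grip_width: 0.0186
clock: 9.8
position: [0.3759, 0.3023, 0.1883]
tool_rot: [-3.138, -0.005, -2.993]
force: [0.0, -0.2, -1.8]
grip_width: 0.0188
tip px [252.5 211. ] root px [252.5 212. ] [1. 3.] 1.5 grip axis z 0.2138 [0.3759 0.3023 0.1883] w 0.018845840462196718 F [ 0.  -0.2 -1.8]
0 tip [0.511  0.2757 0.2138] dist 0.1348 need 0.156 root dist 0.1333 need 0.081
10 tip [0.5159 0.2785 0.1867] dist 0.139 need 0.1536 root dist 0.1354 need 0.0798
20 tip [0.5206 0.2811 0.1605] dist 0.1432 need 0.1466 root dist 0.1376 need 0.0761
30 tip [0.525  0.2836 0.1358] dist 0.1473 need 0.1351 root dist 0.1396 need 0.0701
40 tip [0.529  0.2859 0.1136] dist 0.151 need 0.1195 root dist 0.1414 need 0.062
```

Run:
```python
from h import *
b=cv2.imread('pics/t6.png'); a=eyes.grab_frame('scene')
f=lambda i:cv2.resize(i,None,fx=4,fy=4,interpolation=cv2.INTER_CUBIC)
cv2.imwrite('pics/c6.png',np.hstack([f(b[140:290,190:290]),f(a[130:280,190:290])]))
```

```text
(no output)
```

View pics/c6.png

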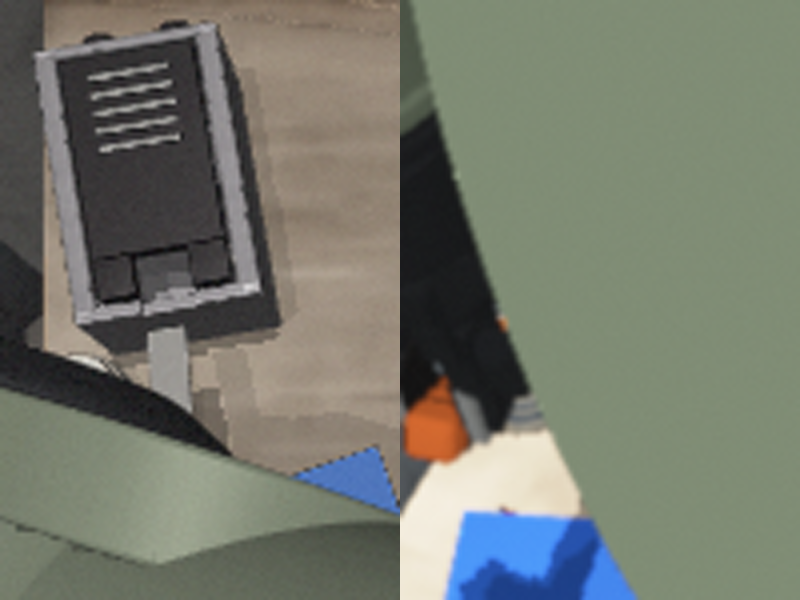

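```bash
cat > fitb.py <<'E'
from h import *
p=eyes.camera_params('top')
g=np.array([.3759+.003,.3023-.001,.2138])
for th in (28,30,32,34,36,38):
    q=np.deg2rad(th); z=.2138-.156*np.sin(q); X=at_z(p,(231.75,222.5),z); print(th,X.round(4),round(np.hypot(*(X-g)[:2]),4),round(.156*np.cos(q),4))
n=np.array([.5262,.3236,.09]);ax=np.array([np.cos(.15),np.sin(.15),0])
print('notch px',proj(p,n),'front outer sill',proj(p,n-.006*ax), 'cover notch edge',proj(p,n+.02*ax+[0,0,.009]))
for c in [(36,53),(216,25),(260,287),(78,320)]: print(at_z(p,(190+c[0]/4,140+c[1]/4),.096).round(4))
print('notch seen: edges', [at_z(p,(190+c[0]/4,140+c[1]/4),.09).round(4) for c in[(140,308),(197,293)]])
E
python3 fitb.py
```

```text
28 [0.5057 0.3173 0.1406] 0.1278 0.1377
30 [0.5065 0.318  0.1358] 0.1287 0.1351
32 [0.5072 0.3187 0.1311] 0.1295 0.1323
34 [0.5079 0.3194 0.1266] 0.1303 0.1293
36 [0.5086 0.32   0.1221] 0.131 0.1262
38 [0.5093 0.3206 0.1178] 0.1318 0.1229
notch px [232.31310842 215.36164692] front outer sill [232.85396995 218.70327293] cover notch edge [229.73794563 203.27655692]
[0.6369 0.3802 0.096 ]
[0.6482 0.3013 0.096 ]
[0.5307 0.2834 0.096 ]
[0.5179 0.3622 0.096 ]
notch seen: edges [array([0.5236, 0.3364, 0.09  ]), array([0.5297, 0.3115, 0.09  ])]
```

```bash
python3 -m jog '[{"delta_pos":[0,1.5,-10],"spin":0,"claw":1},{"delta_pos":[0,1.5,-18],"spin":0,"claw":1},{"delta_pos":[7,2.5,-22],"spin":0,"claw":1},{"delta_pos":[14,3.5,-27],"spin":0,"claw":1},{"delta_pos":[21,4.5,-31],"spin":0,"claw":1},{"delta_pos":[27,5.5,-35],"spin":0,"claw":1},{"delta_pos":[27,5.5,-35],"spin":0,"claw":1},{"delta_pos":[27,5.5,-35],"spin":0,"claw":1}]'
for i in 1 2 3; do python3 -m jog '[{"delta_pos":[0,0,-1],"spin":0,"claw":1},{"delta_pos":[0,0,-1],"spin":0,"claw":1}]' |grep -E 'pos|for'; done
```

```text
clock: 10.7
position: [0.4023, 0.3077, 0.1534]
tool_rot: [-3.138, -0.005, -2.992]
force: [0.5, -0.6, -1.0]
grip_width: 0.0187
position: [0.4022, 0.3077, 0.1525]
force: [1.1, -0.2, -1.3]
position: [0.4021, 0.3077, 0.1515]
force: [-1.0, 0.6, -1.1]
position: [0.402, 0.3076, 0.1504]
force: [0.4, -0.8, -1.0]
```

```bash
for i in 1 2 3 4 5; do python3 -m jog '[{"delta_pos":[0,0,-1],"spin":0,"claw":1},{"delta_pos":[0,0,-1],"spin":0,"claw":1}]' |grep -E 'pos|for'; done; python3 -c "
from workcell import bot
print(bot.observe()['force'],bot.observe()['moment'])"
```

```text
position: [0.402, 0.3076, 0.1493]
force: [-0.8, 0.4, -0.5]
position: [0.402, 0.3076, 0.1482]
force: [0.1, 0.8, -1.4]
position: [0.402, 0.3076, 0.1471]
force: [0.0, -0.5, -0.9]
position: [0.4021, 0.3077, 0.1461]
force: [-0.4, 0.7, 1.2]
position: [0.4022, 0.3078, 0.1451]
force: [0.9, 0.7, 1.6]
[0.86329974 0.66646265 1.56232637] [ 0.09945853 -0.47743682  0.01311932]
```

```bash
python3 -m jog '[{"delta_pos":[0,0,4],"spin":0,"claw":1},{"delta_pos":[0,0,4],"spin":0,"claw":1},{"delta_pos":[4,0.6,1.5],"spin":0,"claw":1},{"delta_pos":[8,1.2,-1],"spin":0,"claw":1},{"delta_pos":[12,1.8,-3.5],"spin":0,"claw":1},{"delta_pos":[12,1.8,-3.5],"spin":0,"claw":1}]';python3 -c "
from workcell import bot
print(bot.observe()['force'],bot.observe()['moment'])"; python3 -m jog '[{"delta_pos":[4,0.6,-2.5],"spin":0,"claw":1},{"delta_pos":[8,1.2,-5],"spin":0,"claw":1},{"delta_pos":[12,1.8,-7.5],"spin":0,"claw":1},{"delta_pos":[12,1.8,-7.5],"spin":0,"claw":1}]';python3 - <<'E'
from h import *
print(bot.observe()['force'],bot.observe()['moment'])
b=eyes.grab_frame('top');cv2.imwrite('pics/t7.png',b)
E
```

```text
clock: 12.9
position: [0.4146, 0.3094, 0.141]
tool_rot: [-3.137, -0.005, -2.992]
force: [-0.7, -0.5, -1.5]
grip_width: 0.0188
[-0.70504064 -0.48581809 -1.49527448] [-0.02220152  0.03721829  0.02202136]
clock: 13.3
position: [0.427, 0.3111, 0.1331]
tool_rot: [-3.137, -0.006, -2.993]
force: [-1.0, 0.7, -1.1]
grip_width: 0.0187
[-0.98989978  0.68004066 -1.05078703] [ 0.01673509  0.03057359 -0.02770022]
```

```bash
python3 -m jog '[{"delta_pos":[-4,-0.6,-10],"spin":0,"claw":1},{"delta_pos":[-8,-1.2,-17],"spin":0,"claw":1},{"delta_pos":[-10,-1.5,-22],"spin":0,"claw":1},{"delta_pos":[-12,-1.8,-27],"spin":0,"claw":1},{"delta_pos":[-14,-2.1,-32],"spin":0,"claw":1},{"delta_pos":[-15,-2.3,-37],"spin":0,"claw":1}]';python3 -c "
from workcell import bot
print(bot.observe()['force'],bot.observe()['moment'])"
```

```text
clock: 13.95
position: [0.4111, 0.3089, 0.0959]
tool_rot: [-3.137, -0.006, -2.992]
force: [-4.7, -0.1, 6.2]
grip_width: 0.019
[-4.69317373 -0.13245962  6.15639485] [-0.06844106  0.73301152 -0.02881539]
```

```bash
P='from workcell import bot;o=bot.observe();print(o["force"].round(1),o["moment"].round(2))'; python3 -m jog '[{"delta_pos":[-1.5,-0.2,-5],"spin":0,"claw":1},{"delta_pos":[-2.3,-0.3,-10],"spin":0,"claw":1},{"delta_pos":[-3,-0.4,-15],"spin":0,"claw":1}]'; python3 -c "$P"; python3 -m jog '[{"delta_pos":[-0.5,-0.1,-5],"spin":0,"claw":1},{"delta_pos":[-1,-0.1,-10],"spin":0,"claw":1},{"delta_pos":[-1,-0.1,-15],"spin":0,"claw":1}]'; python3 -c "$P"
python3 - <<'E'
from h import *
cv2.imwrite('pics/t8.png',eyes.grab_frame('top'))
a=cv2.imread('pics/t7.png')[130:240,190:270].astype(int);b=cv2.imread('pics/t8.png')[130:240,190:270].astype(int)
print(np.abs(a-b).max(2)[::6,::5])
E
```

```text
clock: 14.25
position: [0.4072, 0.3084, 0.0805]
tool_rot: [-3.137, -0.007, -2.992]
force: [-6.4, -1.1, 7.1]
grip_width: 0.0188
[-6.4 -1.1  7.1] [-0.17  1.19 -0.04]
clock: 14.55
position: [0.4052, 0.3081, 0.0649]
tool_rot: [-3.136, -0.009, -2.992]
force: [-5.3, -1.1, 4.6]
grip_width: 0.0191
[-5.3 -1.1  4.6] [-0.13  0.64 -0.06]
[[  3   6   2   6   7   8   3   7   9   7   5   6   6   8   6   7]
 [  1   4  11   6   6   7   9   7  10   5   9   5   9   6   9   9]
 [  4   6   4  10   8   8  13  12  11  10   8  11  14   8   9   9]
 [  8   9   5   9  10   6  10  12  54  78  11   8   7   7  10  11]
 [  5   5  15  32  30  25  25 104 133  28  10  12   8  11  13  10]
 [  7   4   7  37  26  34 126 111  42  26  13   9  11  11   9  10]
 [  6   7  11  52  24 117   8  68  26  24  11  10   3  11  10  10]
 [  5   1  10   8  24  67  40  44  51  22  14   9   3  10   8  11]
 [ 40  51  50  11  15  29  21  22  20  20  22  14   3   9   9   8]
 [ 50  48  45  41  63  61  25  17  16  23  22  11   5  10  11  13]
 [ 46  44  47  44  61  69  71  81  82  64  18  32  13  10  10  12]
 [ 51  51  47  27  61  71  77  82  88  91  78 114  43  63  11  12]
 [ 81  54  52  50  42  78  73 120 109  85  80  71  38  78  26  49]
 [ 86  87  11 105  45  76  76  76  77  75  20  27  83  43  81 104]
 [ 44  60  54  80  80  77  76  31 129 127  75  88  38  44  59  80]
 [  1  11  14  25  30  34  39  50  56  68  28  53  57  55  10  77]
 [ 12  12  14  25  26  30  39  46  56  64  62  52  41  35   6   7]
 [  5   7  15  21  25  30  37  44  57  21  26  20  21  19  18  19]
 [ 12  12  30  41  61   6  22  14  17  18  12  17  14  12  16  14]]
```

```bash
P='from workcell import bot;o=bot.observe();print(o["force"].round(1),o["moment"].round(2))'; python3 -m jog '[{"delta_pos":[0,0,-4],"spin":0,"claw":1},{"delta_pos":[0,0,-8],"spin":0,"claw":1},{"delta_pos":[0,0,-8],"spin":0,"claw":1},{"delta_pos":[0,0,-8],"spin":0,"claw":1}]'; python3 -c "$P"
python3 - <<'E'
from h import *
cv2.imwrite('pics/t9.png',eyes.grab_frame('top'))
f=lambda n:cv2.resize(cv2.imread(n)[130:260,190:270],None,fx=4,fy=4,interpolation=cv2.INTER_CUBIC)
cv2.imwrite('pics/c9.png',np.hstack([f('pics/t7.png'),f('pics/t9.png')]))
E
```

```text
clock: 15.0
position: [0.4053, 0.3079, 0.0563]
tool_rot: [-3.136, -0.009, -2.992]
force: [-0.4, -0.1, 0.4]
grip_width: 0.0184
[-0.4 -0.1  0.4] [-0.04 -0.05 -0.02]
```

View pics/c9.png

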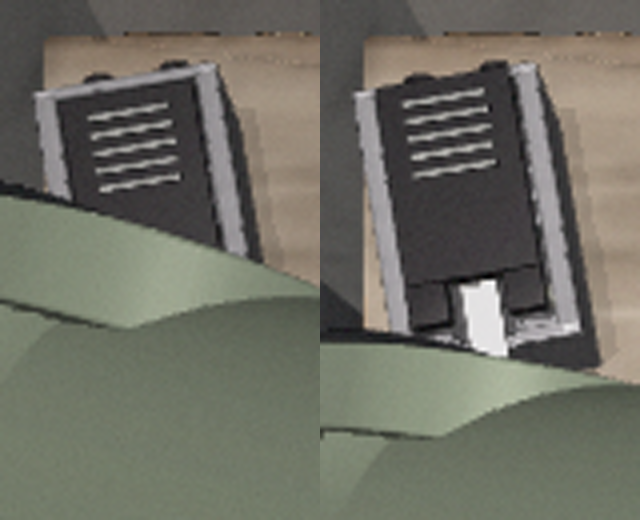

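```bash
P='from workcell import bot;o=bot.observe();print(o["force"].round(1),o["moment"].round(2))'; python3 -m jog '[{"delta_pos":[-8,-1.2,-0.5],"spin":0,"claw":1},{"delta_pos":[-18,-2.7,-1.5],"spin":0,"claw":1},{"delta_pos":[-30,-4.5,-2.5],"spin":0,"claw":1},{"delta_pos":[-45,-7,-4],"spin":0,"claw":1},{"delta_pos":[-60,-9,-5],"spin":0,"claw":1},{"delta_pos":[-75,-9,5],"spin":0,"claw":1},{"delta_pos":[-90,-7,5],"spin":0.06,"claw":1},{"delta_pos":[-103,-4,5],"spin":0.166,"claw":1}]'; python3 -c "$P"
python3 - <<'E'
from h import *
cv2.imwrite('pics/t10.png',eyes.grab_frame('top'))
a=cv2.imread('pics/t9.png')[140:205,190:270].astype(int);b=cv2.imread('pics/t10.png')[140:205,190:270].astype(int)
print(np.abs(a-b).max(2)[::5,::5])
E
```

```text
clock: 15.85
position: [0.3011, 0.3041, 0.062]
tool_rot: [-3.136, -0.008, -2.82]
force: [-0.3, 0.4, -1.3]
grip_width: 0.019
[-0.3  0.4 -1.3] [-0.01  0.11  0.04]
[[  2   4   2   4   3   1   1   1   2   3   5   5   2   1   4   4]
 [  2   1   1   1   2   5   1   2   5   2   4   1   3   4   3   1]
 [  2   3   3   3   1   3   8   4   2  10   4   3   2   3   0   2]
 [  7   2   5   2   3   2   1   4   2   4   1   4   2   4   2   3]
 [  4   6   2   3   6   4   2   2   6   7   3   3   1   2   1   4]
 [  3   1   4   4   2   4   2   4   4   3   4   5   2   4   3   2]
 [  3   2   3   3   5   2   6   4   2   2   7   4   2   3   2   1]
 [  4   4   3   4   6   6   2   3   2   1   1   3   4   3   2   5]
 [  1   0   2   3   3   4   5   5   2   4   4   1   3   2   4   1]
 [  1   7   2   1   5   4   2   7   2   2   1   3   6   4   5   4]
 [  6   1   2   3   2   5   7   5   1   3   2   3   2   5   3   1]
 [  1   1   2   1   4   9   1   6   2   1   1   2   5   5   1   2]
 [  5   0   3   3   2   6   4  17 137   4   4   1   2   8   2   3]]
```

```bash
python3 -m jog '[{"delta_pos":[0,0,-30],"spin":0,"claw":1},{"delta_pos":[0,0,-55],"spin":0,"claw":1},{"delta_pos":[0,0,-66],"spin":0,"claw":1},{"delta_pos":[0,0,-71],"spin":0,"claw":1},{"delta_pos":[0,0,-73],"spin":0,"claw":1},{"delta_pos":[0,0,-74],"spin":0,"claw":1}]'; python3 -m jog '[{"delta_pos":[0,0,0],"spin":0,"claw":0.76},{"delta_pos":[0,0,0],"spin":0,"claw":0.75},{"delta_pos":[0,0,0],"spin":0,"claw":0.6},{"delta_pos":[0,0,0],"spin":0,"claw":0.5},{"delta_pos":[0,0,0],"spin":0,"claw":0.5}]'; python3 -m jog '[{"delta_pos":[0,0,15],"spin":0,"claw":0.5},{"delta_pos":[0,0,50],"spin":0,"claw":0.5},{"delta_pos":[0,0,100],"spin":0,"claw":0.3},{"delta_pos":[10,0,150],"spin":0,"claw":0.1},{"delta_pos":[20,0,200],"spin":0,"claw":0}]'
python3 - <<'E'
from h import *
w=eyes.grab_frame('wrist');t=eyes.grab_frame('top');cv2.imwrite('pics/w11.png',w);cv2.imwrite('pics/t11.png',t);cv2.imwrite('pics/s11.png',eyes.grab_frame('scene'))
p=eyes.camera_params('wrist');print(p)
m=cv2.inRange(cv2.cvtColor(w,cv2.COLOR_BGR2HSV),(8,150,100),(20,255,255))
c=max(cv2.findContours(m,0,1)[0],key=cv2.contourArea);print(cv2.minAreaRect(c),cv2.contourArea(c))
q=eyes.camera_params('top');t,e,s,a=blade();print(t,e,s,at_z(q,t,.014),at_z(q,e,.014))
E
```

```text
clock: 16.5
position: [0.2994, 0.305, -0.0117]
tool_rot: [-3.137, -0.008, -2.809]
force: [0.2, 1.1, -1.5]
grip_width: 0.0186
clock: 17.0
position: [0.2995, 0.305, -0.0116]
tool_rot: [-3.137, -0.008, -2.809]
force: [0.2, 0.5, -0.5]
grip_width: 0.043
clock: 17.5
position: [0.3185, 0.3048, 0.1884]
tool_rot: [-3.137, -0.009, -2.808]
force: [1.9, -0.4, -0.5]
grip_width: 0.0832
{'fx': 369.05321838408935, 'fy': 369.05321838408935, 'cx': 324.50296851093066, 'cy': 244.00023997554513, 'origin': array([0.25542376, 0.28338918, 0.35034026]), 'attitude': array([-0.27379942,  0.00220198,  1.90192051])}
((332.5, 191.5), (15.0, 21.0), 90.0) 272.5
[222.70003 262.1    ] [233.00002 293.00003] (32.57145690917969, 7.589465618133545) [0.4501445  0.35333886 0.014     ] [0.39152465 0.33440244 0.014     ]
```

Run:
```python
from h import *
q=eyes.camera_params('top')
c2=lambda c:(190+(c[0]-320)/4,130+c[1]/4)
for z in(.095,.10,.105,.111,.117):
    L=at_z(q,c2((412,328)),z);r=at_z(q,c2((547,308)),z); m=(L+r)/2
    d=m[:2]-np.array([.582,.332]); print(z,L.round(4),r.round(4),'w',np.linalg.norm(L-r).round(4),'mid box',(d@[.9888,.1494]).round(4),(d@[-.1494,.9888]).round(4))
for z in(.09,.099):
    print('back',[at_z(q,c2(c),z).round(4) for c in((378,90),(510,66))])
f=lambda i:cv2.resize(i,None,fx=3.2,fy=3.2,interpolation=cv2.INTER_CUBIC)
a=cv2.imread('pics/s11.png')[130:300,180:300];b=cv2.imread('pics/t11.png')[130:300,190:300]
cv2.imwrite('pics/c11.png',np.hstack([f(a),f(b)]))
```

```text
0.095 [0.532  0.3563 0.095 ] [0.5396 0.2977 0.095 ] w 0.0591 mid box -0.0465 0.0019
0.1 [0.5311 0.3553 0.1   ] [0.5386 0.2971 0.1   ] w 0.0587 mid box -0.0475 0.0013
0.105 [0.5302 0.3544 0.105 ] [0.5377 0.2966 0.105 ] w 0.0583 mid box -0.0485 0.0007
0.111 [0.5291 0.3533 0.111 ] [0.5366 0.2959 0.111 ] w 0.0579 mid box -0.0497 0.0
0.117 [0.528  0.3522 0.117 ] [0.5354 0.2952 0.117 ] w 0.0575 mid box -0.0509 -0.0007
back [array([0.6399, 0.3718, 0.09  ]), array([0.6498, 0.3135, 0.09  ])]
back [array([0.6371, 0.37  , 0.099 ]), array([0.6469, 0.3123, 0.099 ])]
```

View pics/c11.png

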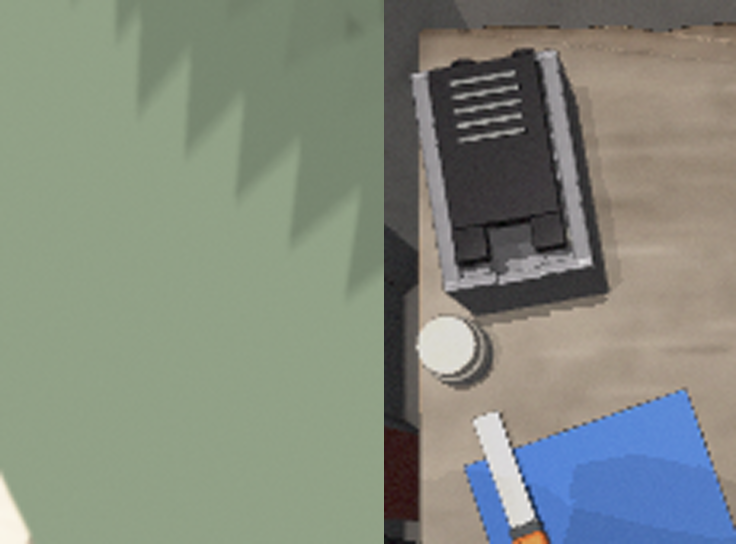

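```bash
python3 -m jog '[{"delta_pos":[40,4,0],"spin":-0.1,"claw":0},{"delta_pos":[85,8,0],"spin":-0.184,"claw":0.1},{"delta_pos":[130,12,0],"spin":-0.184,"claw":0.19},{"delta_pos":[175,17,0],"spin":-0.184,"claw":0.19},{"delta_pos":[215,21,-20],"spin":-0.184,"claw":0.19},{"delta_pos":[230,22,-60],"spin":-0.184,"claw":0.19},{"delta_pos":[230,22.5,-85],"spin":-0.184,"claw":0.19},{"delta_pos":[230,22.5,-95],"spin":-0.184,"claw":0.19}]'; python3 -m jog '[{"delta_pos":[0,0,0],"spin":0,"claw":0.19},{"delta_pos":[0,0,0],"spin":0,"claw":0.19}]'
python3 - <<'E'
from h import *
t=eyes.grab_frame('top');w=eyes.grab_frame('wrist');cv2.imwrite('pics/t12.png',t);cv2.imwrite('pics/w12.png',w)
o=bot.observe();print(o['position'],o['moment'],o['qpos'])
E
```

```text
clock: 18.5
position: [0.5477, 0.3266, 0.0876]
tool_rot: [-3.135, -0.011, -2.994]
force: [0.0, -0.1, 0.1]
grip_width: 0.069
clock: 18.7
position: [0.547, 0.3269, 0.0878]
tool_rot: [-3.135, -0.012, -2.993]
force: [0.3, 0.4, 1.1]
grip_width: 0.0693
[0.54787464 0.32700725 0.08883383] [-0.0009932  -0.03223871 -0.03330931] [-0.15043292  0.80340399 -0.76791102  1.62147266  0.63740939  0.99647245
  0.58885814]
```

```bash
P='from workcell import bot;o=bot.observe();print(o["force"].round(1),o["moment"].round(2),o["position"].round(4))'; python3 -m jog '[{"delta_pos":[0,0,-4],"spin":0,"claw":0.19},{"delta_pos":[0,0,-8],"spin":0,"claw":0.19},{"delta_pos":[0,0,-8],"spin":0,"claw":0.19}]'>/dev/null; python3 -c "$P"; for i in 1 2 3 4 5 6; do python3 -m jog '[{"delta_pos":[0,0,-1.3],"spin":0,"claw":0.19},{"delta_pos":[0,0,-1.3],"spin":0,"claw":0.19}]'>/dev/null; python3 -c "$P"; done
```

```text
[-0.1  0.6 -0.2] [-0.01 -0.02  0.01] [0.5478 0.3268 0.0806]
[-0.4 -0.9 -1. ] [ 0.01 -0.03 -0.02] [0.5478 0.3267 0.0792]
[ 1.   0.4 -0.3] [ 0.01  0.02 -0.01] [0.5478 0.3267 0.0777]
[-0.   0.  -0.5] [ 0.01 -0.04 -0.01] [0.5477 0.3266 0.0762]
[-0.2 -0.7  0.9] [-0.03  0.03  0.01] [0.5476 0.3265 0.0748]
[-0.4 -0.3  0.1] [-0.   -0.02 -0.05] [0.5475 0.3265 0.0733]
[-0.7  0.2 -0. ] [-0.03 -0.01 -0.  ] [0.5475 0.3264 0.0718]
```

```bash
P='from workcell import bot;o=bot.observe();print(o["force"].round(1),o["moment"].round(2),o["position"].round(4))';  for i in 1 2 3 4 5; do python3 -m jog '[{"delta_pos":[0.2,0.2,-1],"spin":0,"claw":0.19},{"delta_pos":[0.2,0.2,-1],"spin":0,"claw":0.19}]'>/dev/null; python3 -c "$P"; done
```

```text
[ 0.4 -0.1 -0. ] [-0.01  0.01 -0.03] [0.5477 0.3266 0.0706]
[ 0.1 -0.4  0.5] [ 0.01 -0.01 -0.  ] [0.5479 0.3268 0.0695]
[-0.1 -1.1  2.6] [-0.04  0.19  0.01] [0.5481 0.327  0.0687]
[-6.  -6.3 17. ] [-0.72  1.39  0.27] [0.5481 0.3271 0.0685]
[-6.6 -8.1 20.1] [-1.01  1.67  0.37] [0.5481 0.3272 0.0685]
```

```bash
P='from workcell import bot;o=bot.observe();print(o["force"].round(1),o["moment"].round(2),o["position"].round(4))'; python3 -m jog '[{"delta_pos":[0,0,3],"spin":0,"claw":0.19},{"delta_pos":[0,0,3],"spin":0,"claw":0.19}]'; python3 -c "$P"; python3 -m jog '[{"delta_pos":[0,0,0],"spin":0,"claw":1},{"delta_pos":[0,0,0],"spin":0,"claw":1},{"delta_pos":[0,0,0],"spin":0,"claw":1},{"delta_pos":[0,0,0],"spin":0,"claw":1}]' 60;python3 -c "$P"
```

```text
clock: 21.5
position: [0.5483, 0.3273, 0.0719]
tool_rot: [-3.133, -0.01, -2.993]
force: [-0.6, 0.5, -0.3]
grip_width: 0.0694
[-0.6  0.5 -0.3] [ 0.04  0.   -0.05] [0.5483 0.3273 0.0719]
clock: 21.9
position: [0.5485, 0.3276, 0.072]
tool_rot: [-3.134, -0.01, -2.993]
force: [0.8, 1.2, 4.4]
grip_width: 0.0572
[0.8 1.2 4.4] [ 0.28 -0.14  0.04] [0.5485 0.3276 0.072 ]
```

```bash
P='from workcell import bot;o=bot.observe();print(o["force"].round(1),o["moment"].round(2),o["position"].round(4))'; python3 -m jog '[{"delta_pos":[0,0,4],"spin":0,"claw":1},{"delta_pos":[0,0,10],"spin":0,"claw":1},{"delta_pos":[0,0,18],"spin":0,"claw":1},{"delta_pos":[0,0,28],"spin":0,"claw":1},{"delta_pos":[0,0,40],"spin":0,"claw":1},{"delta_pos":[0,0,60],"spin":0,"claw":1},{"delta_pos":[0,0,80],"spin":0,"claw":1},{"delta_pos":[0,0,80],"spin":0,"claw":1}]';python3 -c "$P"
python3 - <<'E'
from h import *
t=eyes.grab_frame('top');cv2.imwrite('pics/t13.png',t)
m=(t.max(2)<70).astype(np.uint8); m[:, :200]=0;m[:,270:]=0;m[:120]=0;m[230:]=0
print((t[130:230:8,195:275:5].max(2)))
E
```

```text
clock: 22.7
position: [0.5494, 0.3286, 0.1554]
tool_rot: [-3.135, -0.006, -2.993]
force: [0.4, 0.2, -1.6]
grip_width: 0.0574
[ 0.4  0.2 -1.6] [-0.03  0.03 -0.03] [0.5494 0.3286 0.1554]
[[130 130 130 132 135 132 132 134 136 132 134 137 136 139 135 134]
 [127 127 130 129 128 128 133 130 134 133 132 132 134 134 136 135]
 [124 123 125 126 125 129 129 130 131 132 128 131 133 134 132 133]
 [118 121 121 120 125 123 123 122 129 127 128 128 129 128 129 130]
 [111 111 113 116 118 117 116 121 120 123 125 126 125 125 127 129]
 [ 98 108 105 111 109 113 114 114 116 118 121 117 120 122 122 123]
 [ 88  93  93  98  98 106 108 107 108 109 114 116 116 120 123 121]
 [118  80  83  87  94  94  95  95 103 106 107 107 108 111 114 113]
 [ 58  59  59  66  74  80  85  86  91  96  98  99 101 104 108 107]
 [ 78  88  49  59  57  60  60  71  74  83  84  86  90  93  96  97]
 [ 44  62 167  93 142  81  78  80  79  70  62  69  76  82  87  91]
 [ 38  64 110 102  96  99  70  52  57  54  52  54  52  62  64  70]
 [ 40  98 117 119  99  57  57  67 113 114 112 113 114 110  87  88]]
```

```bash
P='from workcell import bot;o=bot.observe();print(o["force"].round(1),o["moment"].round(2),o["position"].round(4))'; python3 -m jog '[{"delta_pos":[-20,-9,0],"spin":0.02,"claw":1},{"delta_pos":[-55,-24,0],"spin":0.05,"claw":1},{"delta_pos":[-95,-42,0],"spin":0.08,"claw":1},{"delta_pos":[-135,-59,-10],"spin":0.12,"claw":1},{"delta_pos":[-170,-75,-25],"spin":0.15,"claw":1},{"delta_pos":[-192,-85,-50],"spin":0.167,"claw":1},{"delta_pos":[-200,-88,-80],"spin":0.167,"claw":1},{"delta_pos":[-200,-88,-110],"spin":0.167,"claw":1}]';python3 -m jog '[{"delta_pos":[0,0,0],"spin":0,"claw":1},{"delta_pos":[0,0,0],"spin":0,"claw":1}]'; python3 -c "$P"
python3 - <<'E'
from h import *
cv2.imwrite('pics/w14.png',eyes.grab_frame('wrist'));cv2.imwrite('pics/t14.png',eyes.grab_frame('top'))
E
```

```text
clock: 23.55
position: [0.348, 0.239, 0.0429]
tool_rot: [-3.134, -0.008, -2.826]
force: [1.0, 0.3, -0.9]
grip_width: 0.0577
clock: 23.75
position: [0.3475, 0.239, 0.0431]
tool_rot: [-3.134, -0.009, -2.825]
force: [0.9, -0.2, -0.5]
grip_width: 0.0574
[ 0.9 -0.2 -0.5] [-0.01  0.04  0.01] [0.3475 0.239  0.0431]
```

```bash
P='from workcell import bot;o=bot.observe();print(o["force"].round(1),o["moment"].round(2),o["position"].round(4))'; python3 -m jog '[{"delta_pos":[1,1,-12],"spin":0,"claw":1},{"delta_pos":[1,1,-22],"spin":0,"claw":1},{"delta_pos":[1,1,-28],"spin":0,"claw":1},{"delta_pos":[1,1,-32],"spin":0,"claw":1},{"delta_pos":[1,1,-32],"spin":0,"claw":1}]' >/dev/null; python3 -c "$P"; for i in 1 2 3 4 5; do python3 -m jog '[{"delta_pos":[0,0,-1],"spin":0,"claw":1},{"delta_pos":[0,0,-2],"spin":0,"claw":1}]'>/dev/null; python3 -c "$P"; done
```

```text
[ 0.1  0.3 -0.9] [ 0.02  0.04 -0.01] [0.3493 0.2404 0.0117]
[-0.3 -0.   0.2] [0.05 0.03 0.01] [0.3494 0.2405 0.0099]
[-1.   0.8 -1.9] [-0.03  0.07  0.03] [0.3495 0.2405 0.008 ]
[ 0.5  0.  -2.1] [-0.02  0.03 -0.  ] [0.3495 0.2405 0.0059]
[ 0.3  0.4 -1.3] [-0.01 -0.01 -0.03] [0.3495 0.2405 0.0038]
[ 0.3  0.1 -1.2] [-0.02  0.   -0.07] [0.3495 0.2405 0.0017]
```

```bash
P='from workcell import bot;o=bot.observe();print(o["force"].round(1),o["moment"].round(2),o["position"].round(4))'; for i in 1 2 3 4 ; do python3 -m jog '[{"delta_pos":[0,0,-1],"spin":0,"claw":1},{"delta_pos":[0,0,-1.5],"spin":0,"claw":1}]'>/dev/null; python3 -c "$P"; done
```

```text
[ 0.5 -0.3 -2.6] [ 0.04  0.02 -0.  ] [3.495e-01 2.405e-01 1.000e-04]
[ 0.4 -1.2 -1.4] [-0.02  0.04  0.03] [ 0.3495  0.2405 -0.0015]
[-0.9 -0.3 -0.8] [0.01 0.08 0.01] [ 0.3494  0.2405 -0.0031]
[-3.9 -4.3 20.2] [-0.47  0.83 -0.  ] [ 0.3494  0.2405 -0.0045]
```

```bash
P='from workcell import bot;o=bot.observe();print(o["force"].round(1),o["moment"].round(2),o["position"].round(4),o["grip_width"])'; python3 -m jog '[{"delta_pos":[0,0,1],"spin":0,"claw":1},{"delta_pos":[0,0,1],"spin":0,"claw":1}]' >/dev/null; python3 -c "$P"; python3 -m jog '[{"delta_pos":[0,0,0],"spin":0,"claw":0.33},{"delta_pos":[0,0,0],"spin":0,"claw":0.31},{"delta_pos":[0,0,0],"spin":0,"claw":0.29},{"delta_pos":[0,0,0],"spin":0,"claw":0.2},{"delta_pos":[0,0,0],"spin":0,"claw":0.12},{"delta_pos":[0,0,0],"spin":0,"claw":0.12}]' 20; python3 -c "$P"; python3 -m jog '[{"delta_pos":[0,0,15],"spin":0,"claw":0.12},{"delta_pos":[0,0,40],"spin":0,"claw":0.12},{"delta_pos":[0,0,80],"spin":0,"claw":0.1},{"delta_pos":[0,0,130],"spin":0,"claw":0},{"delta_pos":[0,0,180],"spin":0,"claw":0},{"delta_pos":[0,0,220],"spin":0,"claw":0},{"delta_pos":[0,0,220],"spin":0,"claw":0}]'
```

```text
[ 0.3  0.4 -1.1] [ 0.08 -0.01 -0.02] [ 0.3495  0.2405 -0.0034] 0.057398805956550183
clock: 26.95
position: [0.3495, 0.2406, -0.0034]
tool_rot: [-3.134, -0.007, -2.826]
force: [0.3, -0.1, 0.3]
grip_width: 0.0752
[ 0.3 -0.1  0.3] [ 0.   -0.03 -0.05] [ 0.3495  0.2406 -0.0034] 0.075165877339616
clock: 27.65
position: [0.3509, 0.2418, 0.2207]
tool_rot: [-3.135, -0.0, -2.826]
force: [1.2, 0.4, -0.4]
grip_width: 0.0855
```

```bash
python3 -m jog '[{"delta_pos":[0,0,50],"spin":0,"claw":0},{"delta_pos":[0,0,100],"spin":0,"claw":0},{"delta_pos":[30,-30,150],"spin":0,"claw":0},{"delta_pos":[60,-65,150],"spin":0,"claw":0},{"delta_pos":[80,-110,150],"spin":0,"claw":0},{"delta_pos":[95,-155,150],"spin":0,"claw":0},{"delta_pos":[100,-200,150],"spin":0,"claw":0},{"delta_pos":[100,-240,150],"spin":0,"claw":0}]'
python3 - <<'E'
from h import *
t=eyes.grab_frame('top');s=eyes.grab_frame('scene');w=eyes.grab_frame('wrist')
for n,i in(('t',t),('s',s),('w',w)): cv2.imwrite(f'pics/{n}15.png',i)
q=eyes.camera_params('top')
m=cv2.inRange(t,(0,0,0),(75,75,75)); m[:245]=0;m[375:]=0;m[:,:213]=0;m[:,325:]=0
c=max(cv2.findContours(m,0,1)[0],key=cv2.contourArea);r=cv2.minAreaRect(c);bp=cv2.boxPoints(r)
W=np.array([at_z(q,u,.033) for u in bp]);print(r,cv2.contourArea(c),W.round(4).tolist(),np.linalg.norm(np.diff(W,axis=0),axis=1).round(4))
d=W.mean(0)[:2]-[.357,.274];print('cover in mat',d@[.9506,.3106],d@[-.3106,.9506])
hsv=cv2.cvtColor(t,cv2.COLOR_BGR2HSV);org=cv2.inRange(hsv,(8,150,120),(20,255,255));org[:250]=0;org[:,330:]=0;org[370:]=0
c=max(cv2.findContours(org,0,1)[0],key=cv2.contourArea);b=cv2.boxPoints(cv2.minAreaRect(c));W=np.array([at_z(q,u,.017) for u in b]);print('handle',W.round(4).tolist())
d=W.mean(0)[:2]-[.357,.274];print('handle in mat',d@[.9506,.3106],d@[-.3106,.9506])
cy,cx=slice(250,372,7),slice(215,325,6)
print(t[cy,cx].max(2));
E
```

```text
clock: 28.45
position: [0.4511, -0.0012, 0.37]
tool_rot: [-3.135, -0.001, -2.828]
force: [1.1, 0.8, -0.5]
grip_width: 0.0855
((272.9778747558594, 316.6681213378906), (4.04509973526001, 10.630146026611328), 41.18592834472656) 2.5 [[0.3418, 0.2683, 0.033], [0.3559, 0.2552, 0.033], [0.351, 0.2497, 0.033], [0.3368, 0.2628, 0.033]] [0.0193 0.0074 0.0193]
cover in mat -0.014775134144345134 -0.010962998928605725
handle [[0.3813, 0.3407, 0.017], [0.3874, 0.3224, 0.017], [0.2897, 0.2886, 0.017], [0.2838, 0.3068, 0.017]]
handle in mat -0.00777653288037091 0.045298499070105636
[[102 181 173 174 175 172 169 174 179 177 178 173 172 172 173 172 175 169
  160]
 [174 177 169 165 169 167 170 173 174 222 220 221 171 170 168 167 163 162
  159]
 [184 225 222 165 168 162 219 221 221 221  70  83 220 168 164 166 161 162
  161]
 [186 208 226 220 220 219 220  77  84 197  89  87 209 174 175 172 166 168
  168]
 [182 219 225 189 221 222 221  81 172  80 201  81  83 215 168 166 165 160
  159]
 [184 220 225 225 220 220 221  75  83 175  82 201  84 221 174 163 158 163
  161]
 [182 220 216 225 204 220 220 222  83  84
[... 231 characters left out ...]
 221 220  82  87  68 221  83  82 217 163 160
  158]
 [178 178 179 219 221 222 222 221 220 113  82 203 221 222 221 220 174 172
  173]
 [183 180 181 220 117 222  97 221 219 220 219 221 220 221 221 220 172 167
  174]
 [168 172 175 170 218 222 196 220 219 220 221 219 221 220 221 220 220 176
  176]
 [175 177 173 173 219 223 221 201 220 220 220 219 221 221 219 221 222 165
  167]
 [165 170 165 165 130 219 221 130 220 219 221 218 219 220 220 219 167 162
  162]
 [158 162 162 162 167 220 218 219 219 220 218 220 220 171 175 171 167 166
  170]
 [164 162 164 169 163 217 219 218 218 221 164 164 165 165 165 162 164 166
  170]
 [160 156 164 164 160 154 184 162 166 168 163 163 161 164 165 167 167 171
  172]]
```

Run:
```python
from h import *
for n,z in(('top',.033),('scene',.033)):
    q=eyes.camera_params(n);t=eyes.grab_frame(n)
    # mat polygon mask, slightly grown
    c0=np.array([.357,.274]);ex=np.array([.9506,.3106]);ey=np.array([-.3106,.9506])
    pg=np.array([proj(q,[*(c0+a*ex+b*ey),.02]) for a,b in((-.1,-.075),(.1,-.075),(.1,.03),(-.1,.03))]).astype(int)
    k=np.zeros(t.shape[:2],np.uint8);cv2.fillPoly(k,[pg],255)
    m=cv2.inRange(t,(0,0,0),(110,100,100))&k; m=cv2.morphologyEx(m,cv2.MORPH_CLOSE,np.ones((5,5)))
    c=max(cv2.findContours(m,0,1)[0],key=cv2.contourArea);bp=cv2.boxPoints(cv2.minAreaRect(c))
    W=np.array([at_z(q,u,z) for u in bp]);d=W.mean(0)[:2]-c0
    print(n,cv2.contourArea(c),'size',np.linalg.norm(np.diff(W,axis=0),axis=1).round(4),'in mat',(d@ex).round(4),(d@ey).round(4))
a=cv2.imread('pics/top0.png').astype(int);b=cv2.imread('pics/t15.png').astype(int);D=np.abs(a-b).max(2)
for n,(x,y) in dict(pill=(211,239),glue=(341,278),tape=(398,268)).items(): print(n,'diff px',(D[y-18:y+18,x-10:x+18]>50).sum())
```

```text
top 1776.0 size [0.0689 0.1083 0.0682] in mat 0.0215 -0.0362
scene 1811.5 size [0.115  0.0631 0.1141] in mat 0.0188 -0.0305
pill diff px 0
glue diff px 0
tape diff px 552
```

```bash
python3 -c "
from workcell import bot
o=bot.observe();print(o['clock'],o['qd'].round(3),o['force'].round(1));print(bot.job_done())"
```

```text
28.7 [-0.022  0.    -0.009 -0.003 -0.     0.002 -0.001] [ 0.4  0.1 -0.4]
the job is handed in; nothing more can be done
None
```

The job is handed in at 28.7 s. The cover is off the box and standing on the mat, and the pry bar is back on the mat.

**What I did:** I gripped the bar by its tail and let it swing to about 33° tip-down in a loosened grip, with the tip resting on the mat. I found the sill by touch, slid the blade about 32 mm past the notch point and levered the handle down to level. The force peaked at about 7 N and then fell to zero as the cover sprang free. I laid the bar on the left of the mat, gripped the raised front end of the cover, lifted it and set it down.

**Last checks, measured from the final camera frames in code (all 12 views were used):**
- **Cover:** centred about (0.02, -0.03) m from the mat's centre, with the ribs facing up. Its length measured 108 mm (top camera) and 115 mm (scene camera) against 108 given. Its width measured 69 and 63 mm against 59, probably because a shadow was included.
- **Pry bar:** middle of its length about (0.03, 0.045) m from the mat's centre.
- **Bottles:** no change in the image for either one.

**What disagreed or went wrong:**
- The reported tool height read about 20–25 mm too low at the fingertips. The first grasp therefore closed above the handle, and I had to look again and mend it.
- The picture at the tape roll had changed because the gripper hung high above it. I never went near the roll itself, so I could not confirm its place.
- I did not measure the cover's tilt directly. It met the mat at the height expected for a level cover.

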